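Clamp a wood offcut with an edge thumbwheel

TASK

Lay the wood offcut flat in the little bench clamp, lengthwise between the end stop and the open jaw, and let go of it. Then clamp it by rolling the rubber thumbwheel with a fingertip, pressing gently (about 10 N; never push on any part of the clamp with over 20 N), until the offcut is held square against the end stop and the sprung pad is pushed about halfway (3 mm) into its 6 mm gap on the jaw. Move the jaw only by its wheel, and leave the jar, tape measure and stubby screwdriver where they are.

Things in the scene. Friction and masses are not known exactly. Their poses are not given: they have to be found in the camera images.
- offcut: Plain softwood block 62 x 110 x 38 mm (x, y, z), 0.1 to 0.25 kg. Origin at the centre of its underside, y along its length, z up. Starts flat on the worktop left of the clamp. Pinch it across its 62 mm width.
- clamp: Metal bench clamp screwed to the worktop, elsewhere each time. Origin: centre of its underside; y along its length towards the end stop, z up. Base bar 50 wide (x) x 250 long x 12 mm high; the offcut lies on it and overhangs, so fingers can hang down beside the bar. End stop at +y: 60 mm wide, face at y = 105, top at z = 40 mm. Wheel housing at -y: 50 mm wide, y = -118 to -58, top at z = 44 mm.
- seat (a point): Point on top of the base bar where the centre of the offcut's underside lies when its end bears on the end stop: clamp frame (0, 50, 12) mm, axes as the clamp's.
- cheek_top (a point): Mid-point between the tops of two guard cheeks (x = 8.5 to 13.5 mm either side, y +-18 mm), clamp frame (0, -88, 53) mm, axes as the clamp's. The black rubber-tyred thumbwheel stands up between them here and so cannot be pinched: radius 18, 14 mm wide, axle along x. Axle 13 mm below this point; the rim runs 2 mm out of true, so its top is 3 to 7 mm above this point and rises or sinks as it turns: feel for it.
- thumbwheel (a joint): Wheel angle, rad (0 fully open, 5.6 at most; starts at 0 to 1.2). Rolling its top towards the end stop (+y) increases it and moves the jaw that way, 5 mm per rad (2.8 mm per 10 mm at the rim); rolling back opens it. It stays where left. Rim drag about 3 N, about 4 N with the pad halfway in; pressed under 5 N the fingertip slips, 8 to 12 N is right, over 20 N is too hard on the rigid axle.
- jaw: Moving jaw, 56 wide x 16 x 30 mm, sliding along the clamp's y and carrying the sprung pad. Origin at the foot of its front face (towards the end stop), axes as the clamp's; its top is 43 mm over the worktop. At the start the free pad is 121 to 127 mm from the end stop's face, so the offcut fits between with 11 to 17 mm to spare.
- pad_face (a point): Centre of the front face of the sprung rubber pad (52 wide x 8 x 26 mm) on the jaw. In the jaw's frame its y is 14 mm when the pad is free, 11 mm pushed halfway in, 8 mm fully home. The spring gives 1.5 N per mm.
- jar: Glass jar of screws with a tin lid, 70 x 64 x 92 mm, standing behind the clamp; origin at the centre of its underside. Bystander.
- tape_rule: Tape measure, 34 x 68 x 58 mm, standing behind the work to the left; origin at the centre of its underside. Bystander.
- stubby: Stubby screwdriver, 31 x 98 x 31 mm, lying in front of the clamp near the edge of the worktop; origin at the centre of its underside. Bystander.
Not all that is in view belongs to the job. What is shaped like the offcut but blue or green is not meant.

How it is judged:
On the way, in this order (a step that is already met when the one before it is completed fails the run):
1. the offcut lies loose on the clamp's base bar between the end stop and the still free pad, let go (x of offcut in the frame of seat between -0.01 and 0.01 m and y of offcut in the frame of seat between -0.022 and 0.004 m and z of offcut in the frame of seat between -0.003 and 0.003 m and angle between the y axis of offcut and the y axis of clamp, either way round below 0.12 rad and angle between offcut's own z axis and vertical below 0.06 rad and y of pad_face in the frame of jaw above 0.0125 m and contact force between the fingers and offcut below 0.2 N and linear speed of offcut below 0.02 m/s), for 0.2 s.
2. a fingertip rolls the thumbwheel (contact force between the fingers and clamp above 1 N and velocity of joint thumbwheel above 0.1 rad/s), for 0.05 s.
At the end, for the whole second after the job is handed in: The offcut lies flat on the base bar against the end stop (within 3 mm along, 10 mm across, 0.12 rad of square), at rest, and the sprung pad presses on it, pushed 1.2 to 4.8 mm into its 6 mm gap (x of offcut in the frame of seat between -0.01 and 0.01 m and y of offcut in the frame of seat between -0.003 and 0.003 m and z of offcut in the frame of seat between -0.003 and 0.003 m and angle between the y axis of offcut and the y axis of clamp, either way round below 0.12 rad and angle between offcut's own z axis and vertical below 0.06 rad and y of pad_face in the frame of jaw between 0.0092 and 0.0128 m and contact force between offcut and clamp above 1 N and linear speed of offcut below 0.01 m/s); the robot touches nothing.
It fails at once if the fingers press on the thumbwheel or any other part of the clamp with more than 20 N (contact force between the fingers and clamp above 20 N).
It fails at once if the jaw or its pad is pushed by the robot (over 5 N) instead of by its wheel (contact force between the arm and jaw above 5 N).
It fails at once if the jaw or its pad is pushed by the fingers (over 5 N) instead of by its wheel (contact force between the fingers and jaw above 5 N).
It fails at once if the jar, the tape measure or the stubby screwdriver is shifted by more than 25 mm (distance of any of jar, tape_rule, stubby from where it was at the start of the episode above 0.025 m).
It also fails if it takes over 72 s, if anything falls off the work surface, if the arm or the gripper's body presses on something with over 40 N, if the wrist force passes 120 N, or if a joint passes its speed limit or range.

ROBOT

A 7-joint arm with a two-finger parallel gripper is mounted at the origin on a cart in front of the work surface, level with it; the furniture and walls round the work are solid. World frame = base frame: x ahead of the robot, y to its left, z up, the work surface at z = 0. Lengths are in m, angles in rad, forces in N, time in s.
With the tool pointing down it reaches from about 0.4 to 0.875 m from the base axis. Payload 19.3 kg.
Tool frame: the origin (TCP) lies on the centre line of the jaws, within the pads' length; the fingertips stand 8 mm ahead of it and the grasp point (between the pads) lies 11 mm behind it; z points along the fingers, y is the line along which they close (so a half turn about z gives the same grasp; the last joint's range is limited). The gripper opens to 85 mm and grips with 20 to 120 N. Pads are 22 mm wide; open, the fingers measure 114 mm over their backs; the gripper's body (76 mm by 85 mm) begins 54 mm behind the grasp point. The pads swing forward as they close: fully open they stand 13 mm farther back than shut.
Start: joints at [1.117, 0.521, -0.036, 1.599, 0.021, 1.021, -0.113], TCP at [0.234, -0.58, 0.239] pointing down, gripper open.
Joint ranges: [-2.91, 2.91], [-0.3, 2.13], [-1.5, 1.42], [0.17, 2.43], [-1.26, 4.41], [0.16, 1.93], [-2.52, 2.52]. Speed limits (rad/s): [1.89, 1.89, 2.39, 2.39, 3.01, 3.01, 3.01].

INTERFACE

Orientations are given as [roll, pitch, yaw] about the fixed x, y, z axes, in that order (R = Rz(yaw) Ry(pitch) Rx(roll)).
In Python, from workcell import status, grab_frame, camera_params, bot, search_frame, silhouettes gives the robot as it stands.
- The arm moves only by the shell command python3 -m creep 'ROWS' [FORCE]. ROWS is JSON, a list of rows, each a list of 5 numbers: the shift along the tool's x, y, z in units of 60 mm (1.0 is 60 mm), then the turn about the tool's z in units of 8 degrees (1.0 is 8 degrees), then the opening, from 0 (shut) to 1 (fully open). In form: [[x, y, z, twist, hand], ...]. A call has 1 to 5 rows; each row is the pose to reach, as a shift and turn from the pose commanded when the call began, along the tool's axes at that moment; what a row does not reach only later rows make up. A row lasts 1/8 s, in which the tool goes at most 62.5 mm and 10.7 degrees, less where a joint would pass 70% of its speed; a pose out of reach is approached as far as the arm can. A call with a gripper value outside its range is refused whole. The fingers move at their own pace and stop on an object; FORCE is the grip in N (left out, the last holds). Time passes only in rows, so rows that repeat a pose let the fingers close. It gives the time, the measured TCP pose, the force, the opening and the grip force at its end, in the units of the state.
- status.observe(): the state, without advancing time (a new reading comes with each control period).
- grab_frame(name): name is "scene" or "side" or "wrist"; returns the picture (384x512x3 uint8, blue, green, red); there is no depth.
- camera_params(name): a dict with "K" (3x3 intrinsics, pixels), "k1" (the pictures are not rectified: a ray, as slopes to the right and down, at radius r is drawn at 1 + k1 r^2 times it, then the intrinsics apply), "rvec" (rotation vector, rad) and "tvec" (3), from world to camera coordinates, as OpenCV has them; the wrist camera has in their place "tool_from_camera" (4x4, takes a point from camera to tool coordinates, whose origin is the TCP and whose axes are the flange's). Camera axes: x right, y down, z forward; pixel columns grow to the right and rows downward; lengths in m; the calibration is good to about 2 mm. A picture is of the moment at which its call begins: read the wrist's pose just before it. camera_params takes no time and is no camera call.
- bot.job_done(): hands the job in; it is judged then, once.
Trained networks look in the newest picture that a camera, given by its name, has taken for a name from the list of things; names that differ only in an ending like _2 or _b are one class to them, and where a whole thing is asked for, a point or a joint stands for the part that bears it (a point fixed in the world has none). Each returns a list of dicts, best first, with "p" (0 to 1); they miss things now and then, are a little off and sometimes report something else, mostly with a low value. They report only what shows in the picture. A call takes as long as a camera call. They do not tell look-alikes from the thing itself.
- search_frame(camera, name): "extent" ([left, top, right, bottom] as shares, 0 to 1, of the picture: columns of its width, rows of its height, round what is visible of it).
- silhouettes(camera, name): "mask" (384x512 bool, what is visible of it) and "extent" ([left, top, right, bottom] as shares, 0 to 1, of the picture: columns of its width, rows of its height, round what is visible of it).
The state is a dict: "clock": time; "qpos": joint angles; "qd": joint speeds; "joint_efforts": joint torques, N m; "position": TCP position; "tool_rot": TCP orientation; "force": force on the tool from outside, world axes, zero at the start; "moment": the same for the moment, N m; "grip_width": finger opening in m; "finger_force": force on a finger pad.
Only numpy, scipy, OpenCV 4.12 (cv2) and the standard library are available. Lean on these libraries where they do the work, as an engineer would, in place of code of your own. Each camera call takes 0.05 s, during which the arm holds its last target. There are 200 camera calls.

## Working session

There is one attempt and no reset: what is moved stays moved. The work goes in short steps, Python scripts to look and compute and a shell command to move; the robot and the scene stay as the last step left them, time stands still between calls to the robot, and variables do not carry over. Pictures are saved under pics/ and viewed, at most 10 in all, crops included, and the job is handed in when it is done.

```bash
ls; mkdir -p pics
python3 - <<'E'
from workcell import *
import cv2, numpy as np
s=status.observe(); print(s)
for c in ["scene","side"]:
    im=grab_frame(c); cv2.imwrite(f"pics/{c}0.png",im)
    p=camera_params(c); print(c,p)
    for n in ["offcut","clamp","jaw","thumbwheel","jar","tape_rule","stubby"]:
        for d in search_frame(c,n)[:3]:
            e=np.array(d["extent"])*[512,384,512,384]; print(n,round(d["p"],2),e.round())
E
```

```text
pics
{'clock': 0.0, 'qpos': array([ 1.11681107,  0.52201146, -0.03630153,  1.59998937,  0.02121396,
        1.02110552, -0.11280515]), 'qd': array([-0.00076281, -0.00048203, -0.00076535,  0.00036168,  0.0008197 ,
       -0.00080301, -0.00192338]), 'joint_efforts': array([-2.76995488e-04, -9.27118850e+01,  1.97956301e+00, -3.69945467e+01,
        1.76566100e-02,  8.04714829e-03, -1.91784370e-04]), 'position': array([ 0.2338492 , -0.57925549,  0.23873429]), 'tool_rot': array([-3.14046907e+00,  1.05250637e-04,  3.83754721e-01]), 'force': array([-0.42633011, -0.94670209,  0.34019836]), 'moment': array([ 0.03512036, -0.0012813 ,  0.00037108]), 'finger_force': 0.0, 'grip_width': 0.08549825708319907}
scene {'K': array([[365.47544927,   0.        , 256.77960979],
       [  0.        , 365.47544927, 192.08626798],
       [  0.        ,   0.        ,   1.        ]]), 'k1': 0.0021084777263166276, 'rvec': array([ 0.85792331, -2.61662856,  0.94351505]), 'tvec': array([0.52346242, 0.24674926, 0.6853563 ])}
offcut 0.88 [183. 221. 235. 277.]
offcut 0.87 [277. 212. 334. 261.]
offcut 0.6 [232. 252. 287. 316.]
clamp 0.75 [239. 140. 321. 209.]
jaw 0.53 [283. 152. 303. 175.]
thumbwheel 0.64 [303. 141. 309. 153.]
jar 0.91 [228. 102. 253. 140.]
jar 0.17 [301. 139. 311. 154.]
tape_rule 0.95 [166. 179. 197. 206.]
tape_rule 0.59 [283. 154. 304. 174.]
stubby 0.76 [351. 196. 368. 215.]
side {'K': array([[471.10323833,   0.        , 255.61232885],
       [  0.        , 471.10323833, 192.060395  ],
       [  0.        ,   0.        ,   1.        ]]), 'k1': -0.15612815234962668, 'rvec': array([ 0.01985885,  2.75358247, -1.51135338]), 'tvec': array([0.57339053, 0.00851722, 1.28058961])}
offcut 0.96 [285. 194. 323. 230.]
offcut 0.82 [229. 231. 266. 275.]
offcut 0.56 [292. 230. 325. 274.]
clamp 0.63 [227. 156. 263. 221.]
jaw 0.65 [242. 172. 263. 187.]
jar 0.7 [171. 150. 195. 189.]
tape_rule 0.9 [172. 215. 195. 244.]
stubby 0.38 [293. 231. 325. 276.]
```

Run:
```python
import cv2,numpy as np
a=cv2.imread("pics/scene0.png")[80:330,130:400];b=cv2.imread("pics/side0.png")[130:300,150:350]
cv2.imwrite("pics/a.png",cv2.resize(a,None,fx=2.9,fy=2.4*2.9/2.9,interpolation=3)) 
cv2.imwrite("pics/b.png",cv2.resize(b,None,fx=3.5,fy=3.5,interpolation=3))
```

```text
(no output)
```

View pics/a.png

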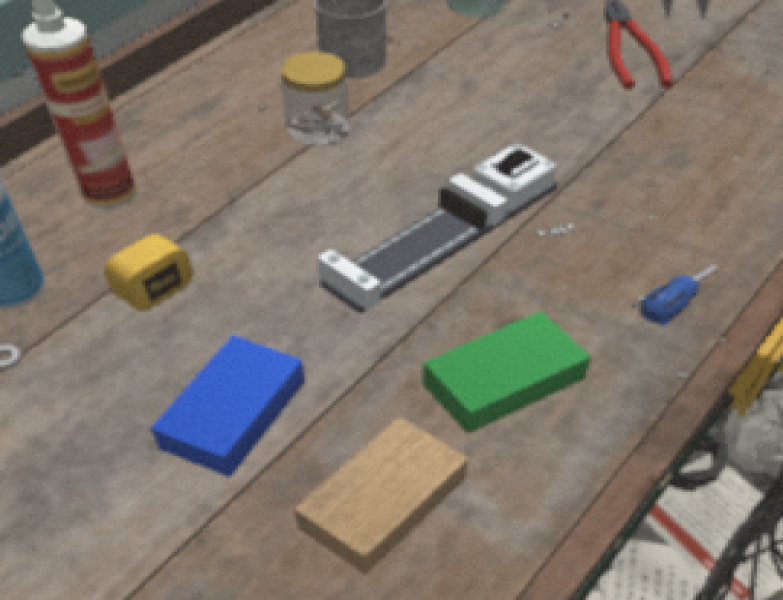

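View pics/b.png

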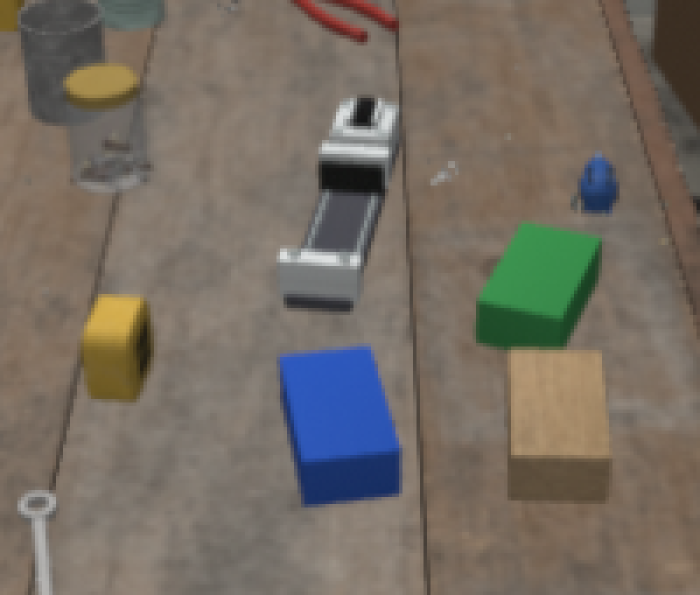

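The wooden offcut is the scene detection at (232–287, 252–316) px and the side one at (292–325, 230–274). Blue and green are decoys. The clamp's end stop is toward lower left in scene, around (250, 195), with the wheel near (306, 147). I'll fit box models to the masks.

```bash
cat > h.py <<'E'
from workcell import *
import cv2, numpy as np
from scipy.optimize import minimize
from scipy.spatial.transform import Rotation as R
def box(x0,x1,y0,y1,z0,z1): return np.array([[x,y,z] for x in(x0,x1) for y in(y0,y1) for z in(z0,z1)],float)/1000
OFF=[box(-31,31,-55,55,0,38)]
def CL(j): # j: jaw front face y, mm
    return [box(-25,25,-125,125,0,12),box(-30,30,105,125,0,40),box(-25,25,-118,-58,0,44),box(-13.5,13.5,-106,-70,44,53),box(-28,28,j-16,j,13,43),box(-26,26,j+6,j+14,14,40)]
def pose(P,x,y,a,z=0):
    c,s=np.cos(a),np.sin(a); return P@np.array([[c,s,0],[-s,c,0],[0,0,1]])+[x,y,z]
def cam(name,st=None):
    p=camera_params(name); d=np.array([p["k1"],0,0,0])
    if "rvec" in p: return p["K"],d,np.array(p["rvec"]),np.array(p["tvec"])
    T=np.eye(4);T[:3,:3]=R.from_euler("xyz",st["tool_rot"]).as_matrix();T[:3,3]=st["position"]
    W=np.linalg.inv(T@p["tool_from_camera"]); return p["K"],d,R.from_matrix(W[:3,:3]).as_rotvec(),W[:3,3]
def proj(P,c): return cv2.projectPoints(np.ascontiguousarray(P),c[2],c[3],c[0],c[1])[0][:,0]
S=4
def render(parts,c,x,y,a,z=0):
    m=np.zeros((384,512),np.float32)
    big=np.zeros((384*S,512*S),np.uint8)
    for P in parts:
        h=cv2.convexHull(proj(pose(P,x,y,a,z),c).astype(np.float32))
        cv2.fillPoly(big,[np.round(((h+.5)*S-.5)*4).astype(np.int32)],255,shift=2)
    return cv2.resize(big,(512,384),interpolation=cv2.INTER_AREA)/255.
def fit(model,obs,p0,step,z=0):
    def cost(p):
        e=0
        for m,c in obs:
            r=render(model(p),c,p[0],p[1],p[2],z); e+=np.abs(r-m).sum()/m.sum()
        return e/len(obs)
    best=None
    for it in range(3):
        s=np.vstack([p0]+[np.array(p0)+np.eye(len(p0))[i]*step[i]/(it+1) for i in range(len(p0))])
        r=minimize(cost,p0,method="Nelder-Mead",options=dict(initial_simplex=s,maxiter=150)); p0=r.x
    return r.x,r.fun
def ray(px,c,z):
    u=cv2.undistortPoints(np.array([[px]],float),c[0],c[1])[0,0]
    M=R.from_rotvec(c[2]).as_matrix(); o=-M.T@c[3]; d=M.T@[u[0],u[1],1]; return o+d*(z-o[2])/d[2]
E
python3 - <<'E'
from h import *
import pickle
C={n:cam(n) for n in("scene","side")}
for n,q in(("scene",[(253,198),(306,150),(260,284),(240,138),(182,195),(360,208)]),("side",[(240,212),(253,160),(308,245),(180,185),(184,240)])):
    for p in q: print(n,p,ray(p,C[n],.02).round(3))
D={}
for n in C:
    grab_frame(n)
    for o in("offcut","clamp"):
        for d in silhouettes(n,o)[:4]:
            D.setdefault((n,o),[]).append(d); print(n,o,round(d["p"],2),(np.array(d["extent"])*[512,384,512,384]).round(),d["mask"].sum())
pickle.dump(D,open("D.pkl","wb"))
E
```

```text
scene (253, 198) [0.603 0.081 0.02 ]
scene (306, 150) [ 0.588 -0.132  0.02 ]
scene (260, 284) [0.459 0.249 0.02 ]
scene (240, 138) [ 0.759 -0.067  0.02 ]
scene (182, 195) [0.746 0.174 0.02 ]
scene (360, 208) [ 0.385 -0.039  0.02 ]
side (240, 212) [0.614 0.097 0.02 ]
side (253, 160) [ 0.579 -0.176  0.02 ]
side (308, 245) [0.456 0.231 0.02 ]
side (180, 185) [ 0.782 -0.037  0.02 ]
side (184, 240) [0.742 0.208 0.02 ]
scene offcut 0.88 [185. 223. 236. 281.] 1783
scene offcut 0.7 [230. 254. 289. 317.] 2118
scene offcut 0.68 [274. 212. 332. 261.] 1656
scene clamp 0.63 [240. 137. 321. 210.] 2037
side offcut 0.66 [287. 197. 323. 231.] 968
side offcut 0.59 [231. 228. 266. 274.] 1301
side offcut 0.2 [240. 173. 261. 188.] 287
side clamp 0.83 [229. 157. 265. 220.] 1245
```

Run:
```python
from h import *
import pickle
D=pickle.load(open("D.pkl","rb"))
C={n:cam(n) for n in("scene","side")}
g=lambda n,o,i:(D[n,o][i]["mask"].astype(float),C[n])
for yaw in(0,-.5):
  print("off",fit(lambda p:OFF,[g("scene","offcut",1)],[.457,.24,yaw],[.02,.02,.3]))
for ob in(["scene"],["side"],["scene","side"]):
  print("clamp",ob,fit(lambda p:CL(p[3]*1000),[g(n,"clamp",0) for n in ob],[.597,-.03,-.1,-.035],[.02,.02,.15,.01]))
```

```text
off (array([ 0.45548883,  0.24920642, -0.06019618]), np.float64(0.030139421207576518))
off (array([ 0.45532541,  0.24930902, -0.06264006]), np.float64(0.029807994963802334))
clamp ['scene'] (array([ 0.5906671 , -0.02700413, -0.17713442, -0.0315897 ]), np.float64(0.0698008412987188))
clamp ['side'] (array([ 0.59241291, -0.0250736 , -0.16075491, -0.03129335]), np.float64(0.08393731789904717))
clamp ['scene', 'side'] (array([ 0.59170025, -0.02726804, -0.16710552, -0.03055569]), np.float64(0.08162064875633522))
```

```bash
cat >> h.py <<'E'
def go(x,y,z,yaw):
    s=status.observe(); M=R.from_euler("xyz",s["tool_rot"]).as_matrix()
    d=M.T@(np.array([x,y,z])-s["position"])/.06
    t=-((yaw-s["tool_rot"][2]+np.pi)%(2*np.pi)-np.pi)/np.radians(8)
    print("GO",d.round(3),"twist",t.round(2),"len",np.linalg.norm(d).round(2),"t",s["clock"],"pos",s["position"].round(4),"rot",s["tool_rot"].round(3),"F",s["force"].round(1))
E
python3 -m creep '[[0.8,-0.6,-0.2,-0.7,1],[1.6,-1.2,-0.4,-1.4,1],[2.4,-1.75,-0.6,-2.1,1],[3.2,-2.3,-0.8,-2.8,1],[4.0,-2.85,-1,-3.6,1]]' 60; python3 -c "
from h import *
go(.585,-.05,.32,1.40)"
```

```text
clock: 1.72
position: [0.3933, -0.3295, 0.2999]
tool_rot: [3.141, 0.0, 0.89]
force: [0.8, -0.9, 0.3]
grip_width: 0.0849
finger_force: 0.0
GO [ 5.63  -0.45  -0.336] twist -3.65 len 5.66 t 1.725 pos [ 0.3933 -0.3295  0.2999] rot [3.141 0.    0.89 ] F [ 0.8 -0.9  0.3]
```

```bash
python3 -m creep '[[1,-0.1,-0.1,-0.7,1],[2,-0.2,-0.15,-1.4,1],[3,-0.3,-0.2,-2.2,1],[4,-0.35,-0.3,-3,1],[5,-0.45,-0.34,-3.65,1]]' ;python3 -m creep '[[0.4,0.15,0,0,1],[0.5,0.3,0,0,1],[0.5,0.3,0,0,1]]'
python3 - <<'E'
from h import *
import pickle
go(.585,-.05,.32,1.40)
s=status.observe(); im=grab_frame("wrist"); cv2.imwrite("pics/w1.png",im)
m=silhouettes("wrist","clamp"); c=cam("wrist",s)
p0=[.592,-.027,-.167,-.031]
o=im.copy()
for P in CL(p0[3]*1000): cv2.polylines(o,[cv2.convexHull(proj(pose(P,*p0[:3]),c).astype(np.float32)).astype(np.int32)],True,(0,0,255))
for d in m: print(d["p"],(np.array(d["extent"])*[512,384,512,384]).round(),d["mask"].sum())
pickle.dump((m,c),open("W1.pkl","wb"))
cv2.imwrite("pics/w1o.png",o)
if m: print(fit(lambda p:CL(p[3]*1000),[(m[0]["mask"].astype(float),c)],p0,[.01,.01,.05,.01]))
E
```

```text
clock: 2.35
position: [0.5623, -0.0801, 0.3202]
tool_rot: [3.141, 0.0, 1.399]
force: [0.8, -0.9, -0.0]
grip_width: 0.0854
finger_force: 0.0
clock: 2.72
position: [0.5844, -0.056, 0.3194]
tool_rot: [-3.141, 0.0, 1.395]
force: [0.4, 0.5, 0.4]
grip_width: 0.0854
finger_force: 0.0
GO [ 0.101 -0.007 -0.009] twist -0.03 len 0.1 t 2.725 pos [ 0.5844 -0.056   0.3194] rot [-3.141  0.     1.395] F [0.4 0.5 0.4]
0.91 [235.  38. 277. 215.] 6474
(array([ 0.59198138, -0.03050482, -0.17234364, -0.02724472]), np.float64(0.04779601058835643))
```

View pics/w1o.png

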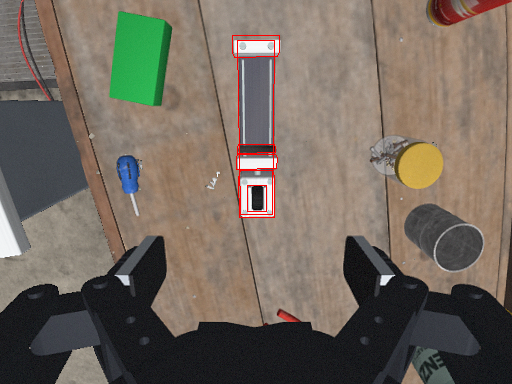

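The wrist view puts the clamp at columns 235–277, rows 38–215. The model overlay agrees to about 1–2 px. Next I'll move over the offcut.

Run:
```python
from h import *
import pickle
D=pickle.load(open("D.pkl","rb"));m,c=pickle.load(open("W1.pkl","rb"))
ob=[(D[n,"clamp"][0]["mask"].astype(float),cam(n)) for n in("scene","side")]+[(m[0]["mask"].astype(float),c)]*2
print(fit(lambda p:CL(p[3]*1000),ob,[.592,-.029,-.17,-.03],[.01,.01,.05,.01]))
im=cv2.imread("pics/w1.png").astype(int)
print(im[36:60,250:264].mean((1,2)).round(), im[140:180,244:254].mean((1,2)).round())
for y,z in((105,40),(125,40),(105,12),(-118,44),(-58,44)): print(y,z,proj(pose(np.array([[0,y,z]])/1000,.592,-.030,-.172),c))
go(.455,.22,.25,1.51)
```

```text
(array([ 0.5922672 , -0.02798517, -0.17069621, -0.031828  ]), np.float64(0.06910133553626872))
[138. 139. 136. 149. 234. 248. 247. 246. 246. 246. 248. 248. 247. 246.
 245. 242. 227. 161. 167. 155. 117.  97.  99.  99.] [116. 114. 114. 117. 111.  74.  50.  52.  59.  60.  59.  57.  69. 111.
 129. 131. 119. 122. 189. 241. 242. 242. 242. 245. 244. 244. 245. 247.
 237.  91. 100. 101. 103. 109. 109. 108. 113. 156. 200. 226.]
105 40 [[256.74492634  54.63499886]]
125 40 [[256.71938368  38.04821079]]
105 12 [[256.60217985  57.9777384 ]]
-118 44 [[256.95912483 219.19107709]]
-58 44 [[256.92174207 178.92959239]]
GO [ 4.163 -2.923  1.159] twist -0.83 len 5.22 t 2.825 pos [ 0.5838 -0.0567  0.3196] rot [-3.141e+00  1.000e-03  1.394e+00] F [-0.2 -0.4 -0.1]
```

```bash
python3 -m creep '[[0.8,-0.55,0.2,-0.2,1],[1.6,-1.1,0.4,-0.4,1],[2.4,-1.7,0.6,-0.6,1],[3.2,-2.3,0.9,-0.8,1],[4.0,-2.85,1.16,-0.83,1]]' ;python3 -m creep '[[0.15,-0.05,0,0,1],[0.15,-0.05,0,0,1]]'
python3 - <<'E'
from h import *
import pickle
s=status.observe(); im=grab_frame("wrist"); cv2.imwrite("pics/w2.png",im); c=cam("wrist",s)
o=im.copy(); p0=[.4555,.2492,-.06]
ms=silhouettes("wrist","offcut")
for d in ms: print(d["p"],(np.array(d["extent"])*[512,384,512,384]).round(),d["mask"].sum(),im[d["mask"]].mean(0).round())
ms=[d for d in ms if im[d["mask"]].mean(0).argmax()==2]
if ms:
    f=fit(lambda p:OFF,[(ms[0]["mask"].astype(float),c)],p0,[.01,.01,.05]);print(f); p0=f[0]
cv2.polylines(o,[cv2.convexHull(proj(pose(OFF[0],*p0),c).astype(np.float32)).astype(np.int32)],True,(0,0,255))
cv2.imwrite("pics/w2o.png",o)
go(p0[0],p0[1],.06,np.pi/2+p0[2])
E
```

```text
clock: 3.45
position: [0.4567, 0.2109, 0.25]
tool_rot: [3.141, 0.0, 1.51]
force: [1.0, 0.5, -0.7]
grip_width: 0.0856
finger_force: 0.0
clock: 3.7
position: [0.4553, 0.2194, 0.2503]
tool_rot: [3.141, 0.0, 1.512]
force: [0.9, -0.3, -0.8]
grip_width: 0.0855
finger_force: 0.0
0.81 [224. 207. 295. 301.] 4242 [ 79. 171.  43.]
0.76 [228.  90. 284. 187.] 5306 [129. 176. 214.]
0.58 [335.  85. 403. 185.] 5705 [219. 103.  39.]
(array([ 0.45743191,  0.24952919, -0.05807128]), np.float64(0.024976534149279767))
GO [ 0.52  -0.008  3.172] twist -0.02 len 3.21 t 3.8 pos [0.4559 0.2184 0.2503] rot [3.141 0.    1.51 ] F [ 0.2  0.3 -0.5]
```

View pics/w2o.png

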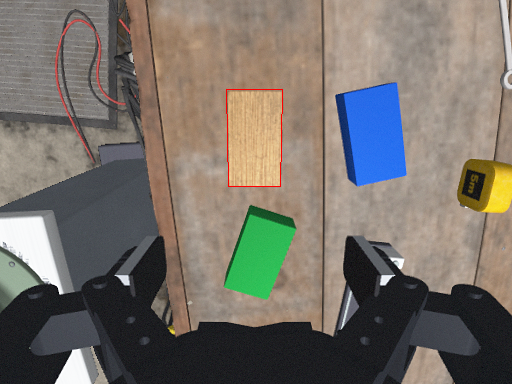

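The overlay matches the wood block, at columns 227–283 and rows 89–187. Descending to grasp.

```bash
python3 -m creep '[[0.4,0,0.8,0,1],[0.52,-0.01,1.6,0,1],[0.52,-0.01,2.4,0,1],[0.52,-0.01,3.1,0,1],[0.52,-0.01,3.5,0,1]]' ;python3 -m creep '[[0,0,0.3,0,1],[0,0,0.36,0,1],[0,0,0.36,0,1],[0,0,0.36,0,0.5],[0,0,0.36,0,0.5]]' 50; python3 -m creep '[[0,0,0,0,0.5],[0,0,0,0,0.5],[0,0,0,0,0.5]]'; python3 -c "
from h import *
go(.4574,.2495,.018,1.51)"
```

```text
clock: 4.42
position: [0.4567, 0.2492, 0.0383]
tool_rot: [-3.14, 0.001, 1.51]
force: [0.5, -0.2, -0.1]
grip_width: 0.0856
finger_force: 0.0
clock: 5.05
position: [0.4568, 0.2514, 0.0195]
tool_rot: [3.14, -0.001, 1.512]
force: [-1.1, -2.5, 7.9]
grip_width: 0.061
finger_force: 52.4
clock: 5.42
position: [0.4568, 0.2514, 0.0195]
tool_rot: [3.14, -0.001, 1.512]
force: [-2.4, -2.0, 11.2]
grip_width: 0.0607
finger_force: 52.7
GO [-0.03   0.011  0.025] twist 0.01 len 0.04 t 5.425 pos [0.4568 0.2514 0.0195] rot [ 3.140e+00 -1.000e-03  1.512e+00] F [-2.4 -2.  11.2]
```

```bash
python3 -m creep '[[0,0,-0.6,0,0.5],[0,0,-1.3,0,0.5],[0,0,-2,0,0.5],[0,0,-2,0,0.5]]'
python3 - <<'E'
from h import *
s=status.observe(); im=grab_frame("wrist"); cv2.imwrite("pics/w3.png",im); c=cam("wrist",s)
ms=silhouettes("wrist","offcut")
ms=[d for d in ms if im[d["mask"]].mean(0).argmax()==2]
zb=s["position"][2]-.0195
p0=[.4568,.2495,-.06]
o=im.copy()
if ms:
    f=fit(lambda p:OFF,[(ms[0]["mask"].astype(float),c)],p0,[.005,.005,.03],z=zb);print(ms[0]["p"],f); p0=f[0]
cv2.polylines(o,[cv2.convexHull(proj(pose(OFF[0],*p0,zb),c).astype(np.float32)).astype(np.int32)],True,(0,0,255))
cv2.imwrite("pics/w3o.png",o)
go(.5998,.0173,.12,1.40)
E
```

```text
clock: 5.92
position: [0.4577, 0.2518, 0.1416]
tool_rot: [3.137, -0.003, 1.511]
force: [0.5, -0.1, -1.4]
grip_width: 0.0613
finger_force: 56.7
0.96 (array([ 0.45715143,  0.25011191, -0.06478318]), np.float64(0.23340079266514754))
GO [-3.746  2.615  0.314] twist 0.8 len 4.58 t 6.025 pos [0.4565 0.2509 0.1387] rot [ 3.141 -0.     1.512] F [ 0.8 -0.4 -2.2]
```

View pics/w3o.png

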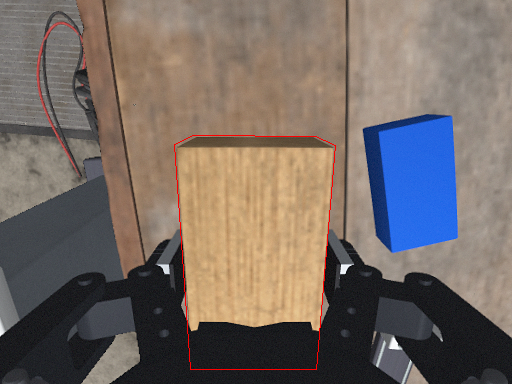

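The offcut is held squarely. Its front top edge is at row 147 and columns 176–335, and the overlay agrees. Carrying it over the seat.

```bash
python3 -m creep '[[-0.75,0.5,0,0.15,0.5],[-1.5,1.05,0.1,0.3,0.5],[-2.25,1.6,0.2,0.5,0.5],[-3,2.1,0.3,0.7,0.5],[-3.76,2.62,0.31,0.8,0.5]]';python3 -m creep '[[0,0,0,0,0.5],[0,0,0,0,0.5],[0,0,0,0,0.5]]'
python3 - <<'E'
from h import *
s=status.observe(); im=grab_frame("wrist"); cv2.imwrite("pics/w4.png",im); c=cam("wrist",s)
o=im.copy()
p0=[.592,-.028,-.171]
for P in CL(-31): cv2.polylines(o,[cv2.convexHull(proj(pose(P,*p0),c).astype(np.float32)).astype(np.int32)],True,(0,0,255))
cv2.imwrite("pics/w4o.png",o)
go(.5998,.0165,.0325,1.40)
E
```

```text
clock: 6.65
position: [0.5998, 0.0152, 0.1181]
tool_rot: [-3.139, 0.001, 1.4]
force: [0.9, 0.3, -1.5]
grip_width: 0.0611
finger_force: 56.5
clock: 7.02
position: [0.5994, 0.018, 0.1195]
tool_rot: [-3.141, -0.0, 1.402]
force: [0.1, -0.8, -1.5]
grip_width: 0.0607
finger_force: 56.6
GO [-0.023  0.01   1.453] twist 0.01 len 1.45 t 7.075 pos [0.5995 0.0179 0.1197] rot [-3.141 -0.     1.402] F [ 0.8 -0.5 -1.2]
```

View pics/w4o.png

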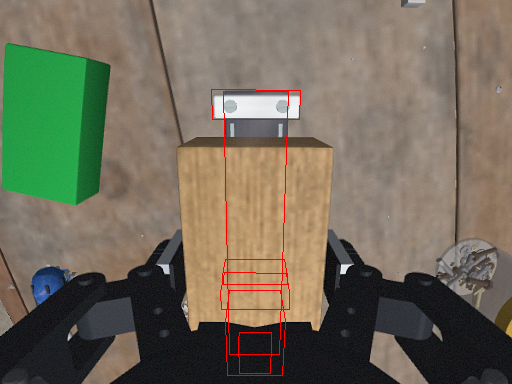

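End stop at rows 90–119, columns 211–300, on the overlay. The offcut is centred on the bar. Lowering it.

```bash
python3 -m creep '[[-0.02,0,0.4,0,0.5],[-0.02,0,0.8,0,0.5],[-0.02,0,1.1,0,0.5],[-0.02,0,1.3,0,0.5],[-0.02,0,1.38,0,0.5]]';python3 -m creep '[[0,0,0.02,0,0.5],[0,0,0.04,0,0.5],[0,0,0.06,0,0.5],[0,0,0.07,0,0.5]]'; python3 -c "
from h import *
go(.5998,.0165,.0315,1.40)"
```

```text
clock: 7.7
position: [0.5997, 0.0158, 0.0366]
tool_rot: [-3.141, 0.0, 1.401]
force: [0.2, -0.3, -1.2]
grip_width: 0.0612
finger_force: 56.6
clock: 8.2
position: [0.5998, 0.0155, 0.0331]
tool_rot: [3.141, -0.0, 1.4]
force: [-0.6, 0.1, -1.3]
grip_width: 0.0611
finger_force: 56.6
GO [ 0.016 -0.003  0.026] twist 0.0 len 0.03 t 8.2 pos [0.5998 0.0155 0.0331] rot [ 3.141 -0.     1.4  ] F [-0.6  0.1 -1.3]
```

```bash
python3 -m creep '[[0.01,0,0.02,0,0.5],[0.01,0,0.03,0,0.5],[0.01,0,0.03,0,0.5]]'; python3 -m creep '[[0,0,0.02,0,0.5],[0,0,0.02,0,0.5]]'
```

```text
clock: 8.57
position: [0.5999, 0.0162, 0.0316]
tool_rot: [3.141, 0.0, 1.4]
force: [-3.9, -0.5, 8.9]
grip_width: 0.0609
finger_force: 57.7
clock: 8.82
position: [0.6, 0.0162, 0.0315]
tool_rot: [3.141, 0.001, 1.4]
force: [-12.1, -1.4, 31.4]
grip_width: 0.061
finger_force: 60.5
```

Contact at 31 N. I'll ease off slightly, release, then retreat straight up.

```bash
python3 -m creep '[[0,0,-0.03,0,0.5],[0,0,-0.03,0,0.85],[0,0,-0.03,0,0.85],[0,0,-0.03,0,1],[0,0,-0.03,0,1]]';python3 -m creep '[[0,0,-0.5,0,1],[0,0,-1.1,0,1],[0,0,-1.9,0,1],[0,0,-2.7,0,1],[0,0,-3.5,0,1]]';python3 -m creep '[[-0.5,0,-0.5,0,1],[-0.9,0,-1,0,1],[-0.9,0,-1.0,0,1]]'
python3 - <<'E'
from h import *
s=status.observe(); im=grab_frame("wrist"); c=cam("wrist",s)
ms=silhouettes("wrist","offcut")
ms=[d for d in ms if im[d["mask"]].mean(0).argmax()==2]
p0=[.592,-.028,-.171]
o=im.copy()
if ms:
    f=fit(lambda p:OFF,[(ms[0]["mask"].astype(float),c)],[.5995,.015,-.171],[.005,.005,.03],z=.012);print(f); q=f[0]
    cv2.polylines(o,[cv2.convexHull(proj(pose(OFF[0],*q,.012),c).astype(np.float32)).astype(np.int32)],True,(255,0,0))
    a=p0[2]; d=q[:2]-p0[:2]; print("clamp frame",d@[np.cos(a),np.sin(a)],d@[-np.sin(a),np.cos(a)],q[2]-a)
for P in CL(-31): cv2.polylines(o,[cv2.convexHull(proj(pose(P,*p0),c).astype(np.float32)).astype(np.int32)],True,(0,0,255))
cv2.imwrite("pics/w5.png",im);cv2.imwrite("pics/w5o.png",cv2.resize(o[0:300,130:380],None,fx=2,fy=2))
go(.592,-.028,.3,1.40)
E
```

```text
clock: 9.45
position: [0.5998, 0.0162, 0.0316]
tool_rot: [-3.141, 0.0, 1.4]
force: [0.1, -0.8, -0.6]
grip_width: 0.0851
finger_force: 0.0
clock: 10.07
position: [0.5996, 0.0162, 0.2433]
tool_rot: [3.142, -0.0, 1.4]
force: [0.9, 0.3, -0.5]
grip_width: 0.0852
finger_force: 0.0
clock: 10.45
position: [0.5912, -0.0389, 0.3037]
tool_rot: [3.138, 0.0, 1.397]
force: [0.1, 0.9, 0.2]
grip_width: 0.0857
finger_force: 0.0
(array([ 0.5992951 ,  0.01395461, -0.17704902]), np.float64(0.022317241503342907))
clamp frame 4.937686624075573e-05 0.04258409689154365 -0.006049021592139464
GO [ 0.148 -0.001  0.023] twist 0.0 len 0.15 t 10.55 pos [ 0.5905 -0.0368  0.3014] rot [-3.141 -0.     1.4  ] F [-0.5  0.3 -0.4]
```

View pics/w5o.png

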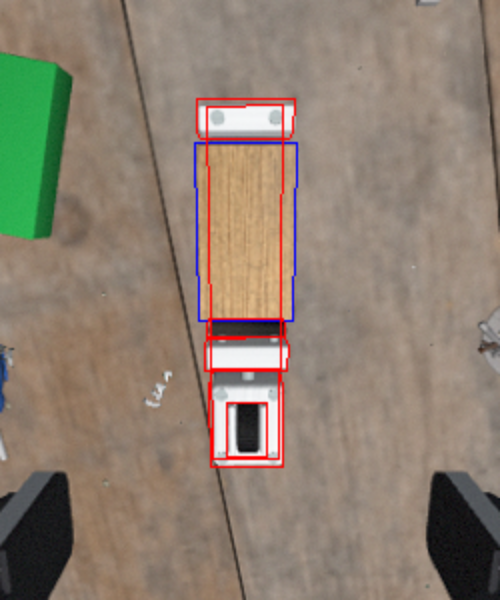

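The offcut lies loose and square at clamp y ≈ 42.6 mm, so about 7 mm short of the end stop. The wheel shows as the black slot at crop rows 402–452, which agrees with the model. Next I'll shut the fingers and go above the wheel, 9 mm behind its top.

```bash
cat >> h.py <<'E'
def cl(y,z,x=0.):
    a=-.171; go(.592+x*np.cos(a)-y*np.sin(a),-.028+x*np.sin(a)+y*np.cos(a),z,1.400)
def inclamp():
    s=status.observe(); a=-.171; d=s["position"]-[.592,-.028,0]
    f=s["force"]; return s["clock"],np.array([d[0]*np.cos(a)+d[1]*np.sin(a),-d[0]*np.sin(a)+d[1]*np.cos(a),d[2]])*1000,np.array([f[0]*np.cos(a)+f[1]*np.sin(a),-f[0]*np.sin(a)+f[1]*np.cos(a),f[2]])
E
cat > chk.py <<'E'
import sys; from h import *
t,p,f=inclamp(); lo,hi=float(sys.argv[1]),float(sys.argv[2]); print("t%.2f pos"%t,p.round(2),"F",f.round(1)); sys.exit(not lo<=f[2]<=hi)
E
python3 -m creep '[[-0.3,0,1,0,0],[-0.6,0,2,0,0],[-0.9,0,2.7,0,0],[-1.1,0,2.9,0,0],[-1.1,0,2.9,0,0]]'; python3 -c "
from h import *
cl(-.097,.080)"
```

```text
clock: 11.18
position: [0.5795, -0.1021, 0.1276]
tool_rot: [-3.141, -0.0, 1.4]
force: [1.1, 0.1, 0.6]
grip_width: 0.0
finger_force: 0.0
GO [-0.365 -0.004  0.794] twist -0.0 len 0.87 t 11.175 pos [ 0.5795 -0.1021  0.1276] rot [-3.141 -0.     1.4  ] F [1.1 0.1 0.6]
```

```bash
C="python3 -m creep"; python3 -m creep '[[-0.2,0,0.4,0,0],[-0.36,0,0.7,0,0],[-0.36,0,0.85,0,0],[-0.36,0,0.9,0,0],[-0.36,0,0.9,0,0]]' >/dev/null; python3 chk.py -5 5 && python3 -m creep '[[0,0,0.03,0,0],[0,0,0.05,0,0],[0,0,0.05,0,0]]' >/dev/null && python3 chk.py -5 4 && python3 -m creep '[[0,0,0.01,0,0],[0,0,0.01,0,0]]' >/dev/null && python3 chk.py -5 4 && python3 -m creep '[[0,0,0.01,0,0],[0,0,0.01,0,0]]' >/dev/null && python3 chk.py -5 4 && python3 -m creep '[[0,0,0.01,0,0],[0,0,0.01,0,0]]' >/dev/null && python3 chk.py -5 4 && python3 -m creep '[[0,0,0.01,0,0],[0,0,0.01,0,0]]' >/dev/null && python3 chk.py -5 4 && python3 -m creep '[[0,0,0.01,0,0],[0,0,0.01,0,0]]' >/dev/null && python3 chk.py -5 4
```

```text
t11.80 pos [  0.55 -96.12  74.1 ] F [ 0.3 -1.2 -0.4]
t12.18 pos [  0.31 -96.73  70.73] F [ 0.4 -0.1 -0.1]
t12.43 pos [  0.27 -96.74  70.08] F [-0.8 -1.2  1.1]
t12.68 pos [  0.27 -96.71  69.46] F [-0.5  0.   0.2]
t12.93 pos [  0.24 -96.72  68.85] F [0.1 0.7 0.1]
t13.18 pos [  0.25 -96.73  68.25] F [-0.9  0.2  0.2]
t13.43 pos [  0.37 -96.71  67.84] F [-1.  -0.6  2.8]
```

```bash
python3 -m creep '[[0,0,0.005,0,0],[0,0,0.005,0,0]]' >/dev/null; python3 chk.py -5 6 && python3 -m creep '[[0,0,0.005,0,0],[0,0,0.005,0,0]]' >/dev/null && python3 chk.py -5 6 && python3 -m creep '[[0,0,0.005,0,0],[0,0,0.005,0,0]]' >/dev/null && python3 chk.py -5 6  && python3 -m creep '[[0,0,0.005,0,0],[0,0,0.005,0,0]]' >/dev/null && python3 chk.py -5 6
```

```text
t13.68 pos [  0.43 -96.76  67.69] F [-2.2 -1.4  7.2]
```

```bash
python3 -m creep '[[0.02,0,0.002,0,0],[0.05,0,0.002,0,0],[0.05,0,0.002,0,0]]' >/dev/null; python3 chk.py 7 12 && python3 -m creep '[[0.03,0,0,0,0],[0.05,0,0,0,0],[0.05,0,0,0,0]]' >/dev/null ; python3 chk.py 7 12 && python3 -m creep '[[0.03,0,0,0,0],[0.05,0,0,0,0],[0.05,0,0,0,0]]' >/dev/null; python3 chk.py 7 12
```

```text
t14.05 pos [  0.44 -94.13  67.81] F [-3.  -2.7 11.3]
t14.43 pos [  0.43 -91.    67.86] F [-3.3 -2.5 11.7]
t14.80 pos [  0.4  -87.94  67.8 ] F [-3.2 -1.6 12.1]
```

```bash
python3 -m creep '[[0.02,0,-0.002,0,0],[0.05,0,-0.002,0,0],[0.05,0,-0.002,0,0]]' >/dev/null; python3 chk.py 7 13 && python3 -m creep '[[0.03,0,0,0,0],[0.06,0,0,0,0],[0.06,0,0,0,0]]' >/dev/null ; python3 chk.py 7 13
```

```text
t15.18 pos [  0.41 -84.89  67.8 ] F [-1.9 -0.7  9.5]
t15.55 pos [  0.35 -81.31  67.66] F [-2.5 -1.3  7.4]
```

```bash
python3 -m creep '[[0.02,0,0.004,0,0],[0.04,0,0.005,0,0],[0.04,0,0.005,0,0]]' >/dev/null; python3 chk.py 4 13 ; python3 -m creep '[[0,0,-0.06,0,0],[-0.15,0,-0.1,0,0],[-0.3,0,-0.1,0,0],[-0.3,0,-0.1,0,0]]' >/dev/null
python3 - <<'E'
from h import *
import pickle
im=grab_frame("side"); cv2.imwrite("pics/side1.png",im); im2=grab_frame("scene"); cv2.imwrite("pics/scene1.png",im2)
for n in("scene","side"):
  for d in search_frame(n,"jaw")[:2]: print(n,round(d["p"],2),(np.array(d["extent"])*[512,384,512,384]).round(1))
a=cv2.resize(im[150:230,215:295],None,fx=5,fy=5,interpolation=2);b=cv2.resize(im2[130:210,245:325],None,fx=5,fy=5,interpolation=2)
cv2.imwrite("pics/s1.png",np.hstack([a,b]))
E
python3 chk.py -5 5
python3 -c "
from h import *
cl(-.0975,.0698)"
```

```text
t15.93 pos [  0.39 -78.95  67.48] F [-1.9 -1.6  9.8]
scene 0.44 [284.7 152.5 304.5 175.8]
scene 0.42 [239.6 142.3 322.7 211.2]
t16.62 pos [  0.27 -96.47  73.05] F [ 0.1  0.3 -0.8]
GO [-0.017 -0.005  0.054] twist 0.0 len 0.06 t 16.625 pos [ 0.5759 -0.1231  0.073 ] rot [-3.142 -0.     1.4  ] F [ 0.2  0.3 -0.8]
```

View pics/s1.png

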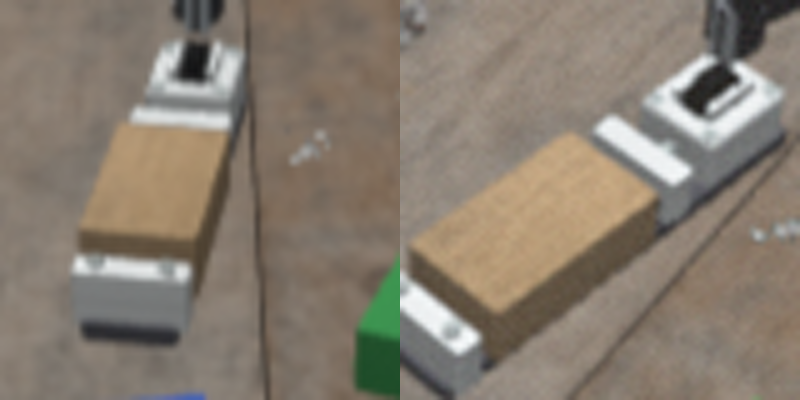

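The side and scene crops show the jaw moved toward the offcut, with a gap now open between jaw and housing. The offcut is still near the end stop, so the wheel rolls. Second stroke.

```bash
python3 -m creep '[[-0.02,0,0.06,0,0],[-0.02,0,0.085,0,0],[-0.02,0,0.085,0,0]]' >/dev/null; python3 chk.py -5 7 && python3 -m creep '[[0,0,0.005,0,0],[0,0,0.005,0,0]]' >/dev/null && python3 chk.py -5 7 && python3 -m creep '[[0,0,0.005,0,0],[0,0,0.005,0,0]]' >/dev/null && python3 chk.py -5 7  && python3 -m creep '[[0,0,0.004,0,0],[0,0,0.004,0,0]]' >/dev/null && python3 chk.py -5 7 && python3 -m creep '[[0,0,0.004,0,0],[0,0,0.004,0,0]]' >/dev/null && python3 chk.py -5 7
```

```text
t17.00 pos [  0.19 -97.82  67.8 ] F [-0.5  0.4 -1.3]
t17.25 pos [  0.3  -97.9   67.73] F [ 0.5  0.  -0.2]
t17.50 pos [  0.26 -97.98  67.39] F [-0.3  0.  -0.7]
t17.75 pos [  0.3  -97.91  67.14] F [ 0.2 -0.4  0. ]
t18.00 pos [  0.34 -97.9   66.99] F [-0.1  0.5  2.3]
```

```bash
python3 -m creep '[[0,0,0.004,0,0],[0,0,0.004,0,0]]' >/dev/null; python3 chk.py 3 9 && python3 -m creep '[[0.02,0,0.002,0,0],[0.04,0,0.002,0,0],[0.04,0,0.002,0,0]]' >/dev/null; python3 chk.py 7 12 && python3 -m creep '[[0.02,0,0.002,0,0],[0.04,0,0.004,0,0],[0.04,0,0.004,0,0]]' >/dev/null;  python3 chk.py 7 12
```

```text
t18.25 pos [  0.37 -97.87  66.8 ] F [-0.7  0.   4.8]
t18.62 pos [  0.4  -96.15  66.89] F [-1.9 -3.8  8.7]
t19.00 pos [  0.46 -93.57  66.92] F [-4.1 -3.  15.3]
```

```bash
python3 -m creep '[[0.0,0,-0.005,0,0],[0.04,0,-0.005,0,0],[0.04,0,-0.005,0,0]]' >/dev/null; python3 chk.py 7 12 && python3 -m creep '[[0.02,0,0.002,0,0],[0.04,0,0.002,0,0],[0.04,0,0.002,0,0]]' >/dev/null;  python3 chk.py 7 12 && python3 -m creep '[[0.02,0,0.002,0,0],[0.04,0,0.003,0,0],[0.04,0,0.003,0,0]]' >/dev/null;  python3 chk.py 7 12
```

```text
t19.38 pos [  0.37 -90.86  66.93] F [-2.5 -1.3  9.1]
t19.75 pos [  0.36 -88.54  66.76] F [-0.8 -0.8  7.9]
t20.12 pos [  0.37 -86.15  66.56] F [-1.7 -1.1  7.3]
```

```bash
python3 -m creep '[[0.02,0,0.004,0,0],[0.04,0,0.006,0,0],[0.04,0,0.006,0,0]]' >/dev/null; python3 chk.py 7 12 && python3 -m creep '[[0.02,0,0.002,0,0],[0.04,0,0.005,0,0],[0.04,0,0.005,0,0]]' >/dev/null;  python3 chk.py 7 12 && python3 -m creep '[[0.02,0,0.003,0,0],[0.04,0,0.006,0,0],[0.04,0,0.006,0,0]]' >/dev/null;  python3 chk.py 7 12
```

```text
t20.50 pos [  0.34 -83.72  66.24] F [-2.7 -0.9  8.6]
t20.88 pos [  0.38 -81.32  65.97] F [-2.1 -0.6  8.4]
t21.25 pos [  0.37 -78.89  65.66] F [-1.8 -0.5  9.8]
```

```bash
python3 -m creep '[[0,0,-0.06,0,0],[-0.14,0,-0.06,0,0],[-0.28,0,-0.04,0,0],[-0.28,0,-0.01,0,0],[-0.28,0,-0.01,0,0]]' >/dev/null; python3 chk.py -5 7 && python3 -m creep '[[0,0,0.005,0,0],[0,0,0.005,0,0]]' >/dev/null && python3 chk.py -5 4 && python3 -m creep '[[0,0,0.005,0,0],[0,0,0.005,0,0]]' >/dev/null && python3 chk.py -5 4  && python3 -m creep '[[0,0,0.005,0,0],[0,0,0.005,0,0]]' >/dev/null && python3 chk.py -5 4 && python3 -m creep '[[0,0,0.005,0,0],[0,0,0.005,0,0]]' >/dev/null && python3 chk.py -5 4
```

```text
t21.88 pos [  0.17 -95.65  65.64] F [0.5 1.  0.2]
t22.12 pos [  0.27 -95.33  65.63] F [-1.4 -0.1  1.3]
t22.38 pos [  0.32 -95.36  65.44] F [-2.4 -0.6  4. ]
```

```bash
python3 -m creep '[[0,0,0.004,0,0],[0.0,0,0.004,0,0],[0.03,0,0.006,0,0],[0.03,0,0.006,0,0]]' >/dev/null; python3 chk.py 6 12 && python3 -m creep '[[0.02,0,0.002,0,0],[0.04,0,0.004,0,0],[0.04,0,0.004,0,0]]' >/dev/null;  python3 chk.py 6 12 && python3 -m creep '[[0.02,0,0.003,0,0],[0.04,0,0.004,0,0],[0.04,0,0.004,0,0]]' >/dev/null;  python3 chk.py 7 12
```

```text
t22.88 pos [  0.38 -94.02  65.33] F [-3.5 -2.5 10.4]
t23.25 pos [  0.4  -91.46  65.2 ] F [-3.8 -1.6 13. ]
t23.25 pos [  0.4  -91.46  65.2 ] F [-3.8 -1.6 13. ]
```

```bash
python3 -m creep '[[0.02,0,0.0,0,0],[0.04,0,0.001,0,0],[0.04,0,0.001,0,0]]' >/dev/null; python3 chk.py 7 12 && python3 -m creep '[[0.02,0,0.002,0,0],[0.04,0,0.004,0,0],[0.04,0,0.004,0,0]]' >/dev/null;  python3 chk.py 7 12 && python3 -m creep '[[0.02,0,0.002,0,0],[0.04,0,0.004,0,0],[0.04,0,0.004,0,0]]' >/dev/null;  python3 chk.py 7 12 && python3 -m creep '[[0.02,0,0.002,0,0],[0.04,0,0.004,0,0],[0.04,0,0.004,0,0]]' >/dev/null;  python3 chk.py 7 12
```

```text
t23.62 pos [  0.35 -89.01  65.  ] F [-3.8 -1.1  9.8]
t24.00 pos [  0.34 -86.66  64.75] F [-3.1 -0.9  9.5]
t24.38 pos [  0.34 -84.27  64.54] F [-3.3 -1.6  9.8]
t24.75 pos [  0.32 -81.99  64.32] F [-4.3 -1.3 11. ]
```

```bash
python3 -m creep '[[0.02,0,0.001,0,0],[0.04,0,0.002,0,0],[0.04,0,0.002,0,0]]' >/dev/null; python3 chk.py 5 13;  python3 -m creep '[[0,0,-0.06,0,0],[-0.14,0,-0.06,0,0],[-0.27,0,-0.06,0,0],[-0.27,0,-0.06,0,0]]' >/dev/null; python3 chk.py -5 7
python3 - <<'E'
from h import *
import pickle
p0=[.592,-.028,-.171]
C={n:cam(n) for n in("scene","side")}
ims={}
for n in C:
  ims[n]=im=grab_frame(n); cv2.imwrite(f"pics/{n}2.png",im)
  for d in silhouettes(n,"offcut"):
    if im[d["mask"]].mean(0).argmax()==2:
      f=fit(lambda p:OFF,[(d["mask"].astype(float),C[n])],[.5995,.015,-.171],[.005,.005,.03],z=.012);q=f[0]
      a=p0[2]; e=q[:2]-p0[:2]; print(n,"offcut clamp frame",e@[np.cos(a),np.sin(a)],e@[-np.sin(a),np.cos(a)],q[2]-a,f[1])
      break
a=cv2.resize(ims["side"][155:225,220:290],None,fx=5.7,fy=5.7,interpolation=2);b=cv2.resize(ims["scene"][135:205,245:315],None,fx=5.7,fy=5.7,interpolation=2)
cv2.imwrite("pics/s2.png",np.hstack([a,b]))
E
```

```text
t25.12 pos [  0.32 -79.71  64.17] F [-3.6 -3.1 10.3]
t25.62 pos [  0.19 -96.66  67.2 ] F [1.2 0.3 0.4]
scene offcut clamp frame -0.0013193660414864692 0.05066236425829627 0.004292801035788413 0.11120448179271708
```

View pics/s2.png

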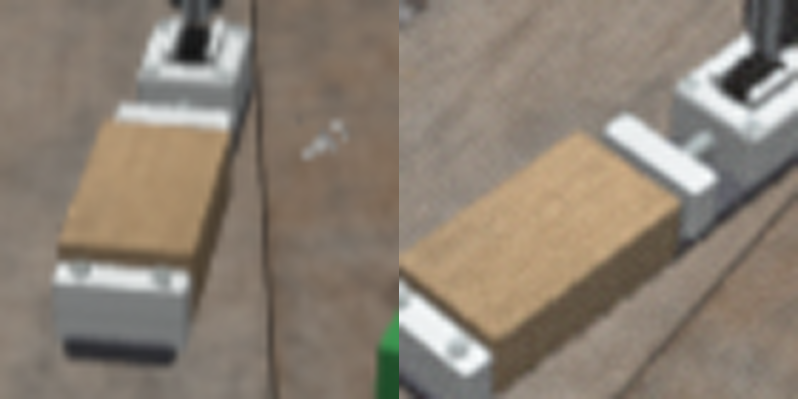

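The offcut now seems to bear on the stop, and the jaw has followed with its spindle showing. I'll measure the jaw from straight above with the wrist camera.

Run:
```python
from h import *
T=camera_params("wrist")["tool_from_camera"]; print(T.round(3))
# want camera over clamp y=-20
cl(-.010-T[0,3],.17)
```

```text
[[ 0.    -0.964 -0.267  0.068]
 [ 1.     0.     0.    -0.   ]
 [ 0.    -0.267  0.964 -0.134]
 [ 0.     0.     0.     1.   ]]
GO [ 0.294 -0.004 -1.711] twist 0.0 len 1.74 t 25.825 pos [ 0.576  -0.1219  0.0674] rot [-3.142 -0.     1.4  ] F [ 0.7 -0.1  0.2]
```

```bash
python3 -m creep '[[0,0,-0.5,0,0],[0.1,0,-1,0,0],[0.2,0,-1.5,0,0],[0.29,0,-1.71,0,0],[0.29,0,-1.71,0,0]]' >/dev/null; python3 -m creep '[[0,0,0,0,0],[0,0,0,0,0]]' >/dev/null
python3 - <<'E'
from h import *
s=status.observe(); im=grab_frame("wrist"); cv2.imwrite("pics/w6.png",im); c=cam("wrist",s)
# intensity along clamp centre line at several planes: print profile as function of clamp y for z=43 and z=50,40
a=-.171;p0=[.592,-.028,a]
g=im.astype(float)
def prof(z,ys,xs):
    out=[]
    for y in ys:
        P=pose(np.array([[x,y,z] for x in xs])/1000.,*p0); uv=proj(P,c).astype(np.float32)
        out.append(cv2.remap(im,uv[:,:1],uv[:,1:],1).reshape(-1,3).mean(0))
    return np.array(out).round().astype(int)
for z,lo,hi in((43,-45,0),(50,-12,5),(50,95,110),(40,98,130)):
    ys=np.arange(lo,hi,1.); pr=prof(z,ys,np.arange(-22,-14,1.) if z!=43 else np.r_[-20:-10])
    print("z",z); print(" ".join(f"{int(y)}:{v[0]}/{v[2]}" for y,v in zip(ys,pr)))
o=cv2.resize(im[0:300,140:372],None,fx=2,fy=2); cv2.imwrite("pics/w6o.png",o)
E
```

```text
z 43
-45:116/107 -44:116/107 -43:117/107 -42:116/107 -41:117/107 -40:117/107 -39:116/107 -38:117/107 -37:115/105 -36:128/118 -35:141/131 -34:140/131 -33:139/129 -32:154/144 -31:224/220 -30:247/245 -29:247/245 -28:248/246 -27:248/246 -26:248/246 -25:248/246 -24:249/247 -23:249/246 -22:247/245 -21:247/245 -20:248/246 -19:247/245 -18:246/243 -17:220/216 -16:152/148 -15:144/135 -14:152/142 -13:153/143 -12:124/117 -11:58/58 -10:43/46 -9:46/46 -8:45/46 -7:45/47 -6:45/45 -5:36/34 -4:59/94 -3:114/192 -2:130/219 -1:127/213
z 50
-12:127/124 -11:57/57 -10:42/44 -9:44/44 -8:44/45 -7:44/44 -6:43/42 -5:36/39 -4:70/115 -3:117/200 -2:122/208 -1:122/207 0:124/210 1:125/211 2:123/209 3:120/205 4:120/204
z 50
95:0/0 96:0/0 97:0/0 98:0/0 99:0/0 100:0/0 101:0/0 102:0/0 103:0/0 104:0/0 105:0/0 106:0/0 107:0/0 108:0/0 109:0/0
z 40
98:0/0 99:0/0 100:0/0 101:0/0 102:0/0 103:0/0 104:0/0 105:0/0 106:0/0 107:0/0 108:0/0 109:0/0 110:0/0 111:0/0 112:0/0 113:0/0 114:0/0 115:0/0 116:0/0 117:0/0 118:0/0 119:0/0 120:0/0 121:0/0 122:0/0 123:0/0 124:0/0 125:0/0 126:0/0 127:0/0 128:0/0 129:0/0
```

View pics/w6o.png

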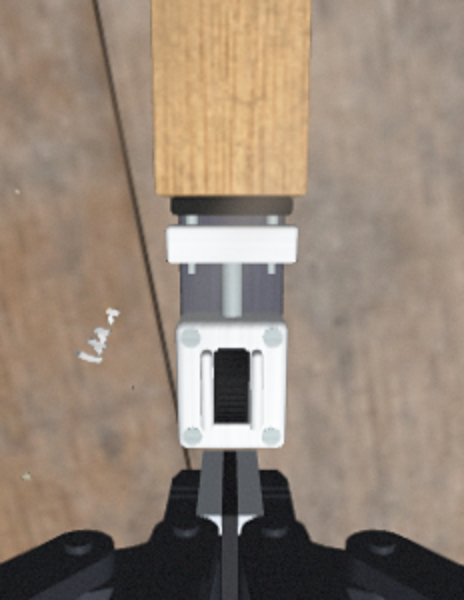

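The view from above (crop) shows the jaw's white top at rows 226–263, the pad at 197–213 and the offcut's end at 195. The jaw-to-offcut distance is about 12.2 mm and the gap behind the pad about 4.8 mm, so the pad is pushed in about 1.2–1.9 mm. It needs about 5 mm more rim travel.

```bash
python3 -m creep '[[-0.1,0,0.5,0,0],[-0.23,0,1,0,0],[-0.23,0,1.4,0,0],[-0.23,0,1.65,0,0],[-0.23,0,1.65,0,0]]' >/dev/null; python3 -m creep '[[0,0,0,0,0]]' >/dev/null;  python3 chk.py -5 5; python3 -c "
from h import *
cl(-.093,.065)"
```

```text
t27.50 pos [  0.71 -91.77  71.72] F [ 0.7 -0.6  0.4]
GO [-0.021 -0.012  0.112] twist 0.0 len 0.11 t 27.5 pos [ 0.5771 -0.1186  0.0717] rot [ 3.141 -0.     1.4  ] F [ 0.6 -0.7  0.4]
```

```bash
python3 -m creep '[[-0.02,-0.01,0.07,0,0],[-0.02,-0.01,0.105,0,0],[-0.02,-0.01,0.105,0,0]]' >/dev/null; python3 chk.py -5 4 && python3 -m creep '[[0,0,0.005,0,0],[0,0,0.005,0,0]]' >/dev/null && python3 chk.py -5 4 && python3 -m creep '[[0,0,0.005,0,0],[0,0,0.005,0,0]]' >/dev/null && python3 chk.py -5 4  && python3 -m creep '[[0,0,0.005,0,0],[0,0,0.005,0,0]]' >/dev/null && python3 chk.py -5 4 && python3 -m creep '[[0,0,0.005,0,0],[0,0,0.005,0,0]]' >/dev/null && python3 chk.py -5 4 && python3 -m creep '[[0,0,0.005,0,0],[0,0,0.005,0,0]]' >/dev/null && python3 chk.py -5 4
```

```text
t27.88 pos [ -0.38 -93.16  64.65] F [-0.8  0.4  0.4]
t28.12 pos [ -0.29 -93.11  64.45] F [-0.3  0.2  0. ]
t28.38 pos [ -0.26 -93.11  64.27] F [-0.8  0.3  4.4]
```

```bash
python3 -m creep '[[0,0,0.005,0,0],[0,0,0.005,0,0]]' >/dev/null; python3 chk.py 6 13 && python3 -m creep '[[0.02,0,0.002,0,0],[0.04,0,0.003,0,0],[0.04,0,0.003,0,0]]' >/dev/null; python3 chk.py 7 12 && python3 -m creep '[[0.02,0,0.001,0,0],[0.045,0,0.002,0,0],[0.045,0,0.002,0,0]]' >/dev/null;  python3 chk.py 7 12
```

```text
t28.62 pos [ -0.18 -93.09  64.15] F [-1.9 -0.5  8.3]
t29.00 pos [ -0.19 -91.26  64.07] F [-2.6 -3.6 11.1]
t29.38 pos [ -0.18 -88.66  63.96] F [-2.7 -2.4 10.8]
```

```bash
python3 -m creep '[[0,0,-0.4,0,0],[0.08,0,-0.9,0,0],[0.16,0,-1.4,0,0],[0.18,0,-1.77,0,0],[0.18,0,-1.77,0,0]]' >/dev/null; python3 -m creep '[[0,0,0,0,0],[0,0,0,0,0]]' >/dev/null
python3 - <<'E'
from h import *
s=status.observe(); im=grab_frame("wrist"); cv2.imwrite("pics/w7.png",im); c=cam("wrist",s); print(inclamp())
p0=[.592,-.028,-.171]
def edges(z,lo,hi,xs):
    ys=np.arange(lo,hi,.5); v=[]
    for y in ys:
        uv=proj(pose(np.array([[x,y,z] for x in xs])/1000.,*p0),c).astype(np.float32); v.append(cv2.remap(im,uv[:,:1],uv[:,1:],1).reshape(-1,3).mean(0)[2])
    print("z",z," ".join(f"{y:.1f}:{int(t)}" for y,t in zip(ys,v)))
edges(43,-34,-8,np.r_[-20:-10]); edges(50,-7,-1,np.r_[-22:-14])
c0=cam("wrist",s)
E
```

```text
(30.3, array([ -0.68335535, -77.32058495, 168.87896793]), array([ 0.28988042, -0.09425288, -0.89885046]))
z 43 -34.0:131 -33.5:130 -33.0:129 -32.5:128 -32.0:128 -31.5:128 -31.0:129 -30.5:136 -30.0:177 -29.5:243 -29.0:247 -28.5:246 -28.0:245 -27.5:244 -27.0:245 -26.5:245 -26.0:246 -25.5:246 -25.0:246 -24.5:245 -24.0:246 -23.5:246 -23.0:246 -22.5:247 -22.0:247 -21.5:246 -21.0:245 -20.5:244 -20.0:244 -19.5:245 -19.0:245 -18.5:245 -18.0:244 -17.5:244 -17.0:244 -16.5:243 -16.0:235 -15.5:207 -15.0:170 -14.5:126 -14.0:135 -13.5:142 -13.0:142 -12.5:140 -12.0:132 -11.5:70 -11.0:38 -10.5:45 -10.0:47 -9.5:48 -9.0:48 -8.5:48
z 50 -7.0:43 -6.5:43 -6.0:41 -5.5:38 -5.0:29 -4.5:60 -4.0:106 -3.5:164 -3.0:196 -2.5:212 -2.0:208 -1.5:206
```

The jaw's front edge went from -16.5 to about -15.2 mm while the offcut's end stayed at about -4 mm, so the offcut is seated. The pad is pushed in about 2.7 mm and the arm is clear, so I'll hand in.

```bash
python3 -c "
from workcell import *
print(bot.job_done())"
```

```text
the job is handed in; nothing more can be done
None
```

I handed the job in at about 30 s with the offcut clamped against the end stop, the sprung pad pushed in about 2.7 mm by my measurement, and the arm clear; I read about 15 N at most on the wheel, and no verdict came back.

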